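Lock a potted rock section into its holding fixture

TASK

Lock the potted rock section into the holding fixture on the desk. First push the slotted aluminium sledge that carries it along its guide until the sledge is fully home against the upright spindle, then slide the steel keeper plate across from its side ledge, under the raised black knob, until its slot is fully home round the spindle and it lies flat on the sledge, and last press the knob down until it sits tight on the keeper. Do not touch the potted section with the robot, and leave the black can, the coral and the metal weight where they are.

Things in the scene. Friction and masses are not known exactly. Their poses are not given: they have to be found in the camera images.
- fixture: Holding fixture, dark steel base plate fixed to the desk, 228 x 90 x 14 mm, from x = -176 to +52 and y = -45 to +45 mm. Origin: on the desk, on the spindle axis. Its +x is the way the sledge is pushed home (roughly away from the robot), +y points to the side ledge, z up.
- guide_mouth (a point): Middle of the open near end of the guide, on the base plate (14 mm above the desk), at the fixture's x = -176 mm. Two steel rails along the fixture's x, tops 22 mm above the desk, hold the sledge at its sides with 1.5 mm play each.
- ledge_end (a point): Middle of the outer end of the side ledge, at the fixture's y = +112 mm, on its top, 31.5 mm above the desk (1.5 mm above the sledge's deck). The ledge is a block at x = -33 to +33, y = 41 to 112 mm, with two side lips, tops 37 mm above the desk, that guide the keeper along the fixture's y with 1.5 mm play each side.
- spindle (a point): Point on the axis of the upright steel spindle (10 mm diameter, fixed in the fixture, rising from the base plate into the knob), 30 mm above the desk, the height of the sledge's deck.
- sledge: Aluminium fork-shaped sledge, loose in the guide, 116 x 56 x 16 mm, on the base plate (deck 30 mm above the desk), about 350 g, held only by sliding friction. Origin: underside, at the seat of its 13 mm wide slot: on the spindle axis when home (the slot's end then touches the spindle). Its +x is the fixture's +x. It starts 68 to 90 mm short of home.
- sledge_mouth (a point): Middle of the flared mouth of the sledge's slot, on its deck, 36 mm ahead of its seat.
- sledge_push (a point): Centre of the rear face of the upright push plate at the sledge's rear end, 42 mm above the desk and 80 mm behind the seat: push here along the fixture's +x. The plate is 48 mm wide, 8 mm thick, its top 52 mm above the desk.
- section: The potted rock section, a black round mount of 30 mm diameter and 13 mm height with a polished slice of rock in its top, fixed in a collar on the sledge's deck, 50 mm behind the sledge's seat; top 43 mm above the desk. Not to be touched. Origin: centre of its underside.
- keeper: Steel U-shaped keeper plate, loose on the side ledge between its lips, 90 x 50 x 8 mm, about 170 g. Origin: underside, at the seat of its 13 mm wide slot: on the spindle axis when home (the slot's end then touches the spindle). Its own +x points out of its slot and is the fixture's -y. It starts 52 to 75 mm short of home.
- keeper_nose (a point): Middle of the keeper's nose, underside, 25 mm ahead of its seat, where its slot is flared. The front 57 mm of the plate is 2.5 mm thicker below, so it steps 1.5 mm down off the ledge and lies flat on the sledge's deck when home. Pushed across before the sledge is home it drops into the guide and blocks it.
- keeper_push (a point): Centre of the rear face of the keeper's upright push tab, 65 mm behind its seat and 17 mm above its underside: push here along the fixture's -y. The tab is 42 mm wide and 6 mm thick, its top 26 mm above the keeper's underside.
- knob (a joint): Black push-on clamping knob (36 mm diameter, 34 mm high) sliding on the spindle, m. 0 = fully raised, underside 52 mm above the desk; grows as it is pressed down; 0.014 = tight on a keeper lying on the sledge, 0.022 = end of travel. Moves against about 3 N of friction and stays where it is left. Starts at 0 to 0.004.
- knob_top (a point): Centre of the flat top of the knob (flat of 26 mm diameter), on the spindle axis, 34 mm above its underside: press here straight down.
- can: Black round screw can, 57 mm in diameter, 68 mm high, on the desk to the left of the fixture; to be left alone. Origin: centre of its underside.
- weight: Knurled metal weight, 32 mm diameter, 38 mm high, on the desk to the left of the fixture; to be left alone. Origin: centre of its underside.
- coral: Knob of coral, 47 x 62 x 36 mm, on the desk to the left of the fixture; to be left alone. Origin: centre of its underside.
There are look-alikes about, which are no part of the job. Leave any yellow look-alike of the keeper alone.

How it is judged (in metres and radians):
On the way, in this order (a step that is already met when the one before it is completed fails the run):
1. the sledge is home against the spindle, the keeper not yet in (horizontal distance between sledge and spindle below 0.006 m and horizontal distance between keeper and spindle above 0.02 m), for 0.2 s.
2. the keeper is home round the spindle, flat on the sledge, the knob not yet down on it (horizontal distance between each of keeper, sledge and spindle below 0.006 m and z of keeper in the frame of spindle below 0.001 m and angle between keeper's own z axis and vertical below 0.03 rad and value of joint knob below 0.0115 m), for 0.2 s.
3. the knob is pressed down tight on the keeper (value of joint knob between 0.0127 and 0.0165 m), for 0.1 s.
At the end, for the whole second after the job is handed in: The sledge and the keeper both have their slot seats within 6 mm of the spindle axis, the keeper lies flat (within 0.03 rad) on the sledge's deck, the knob is pressed down tight on the keeper (joint 0.0127 to 0.0165 m), and all is at rest (all of step 3 and horizontal distance between each of sledge, keeper and spindle below 0.006 m and z of keeper in the frame of spindle between -0.0025 and 0.001 m and angle between each of keeper, sledge's own z axis and vertical below 0.03 rad and linear speed of each of sledge, keeper below 0.01 m/s); the robot touches nothing.
It fails at once if the robot touches the potted section (contact force between section and the fingers above 0.5 N or contact force between section and the arm above 0.5 N).
It fails at once if the can, the weight or the coral is shifted by more than 2 cm (distance of any of can, weight, coral from where it was at the start of the episode above 0.02 m).
It also fails if it takes over 51 s, if anything falls off the work surface, if the arm or the gripper's body presses on something with over 40 N, if the wrist force passes 120 N, or if a joint passes its speed limit or range.

ROBOT

A 6-joint arm with a two-finger parallel gripper is mounted at the origin on a cart in front of the work surface, level with it; the furniture and walls round the work are solid. World frame = base frame: x ahead of the robot, y to its left, z up, the work surface at z = 0. Lengths are in mm, angles in rad, forces in N, time in s.
With the tool pointing down it reaches from about 300 to 775 mm from the base axis. Payload 14.6 kg.
Tool frame: the origin (TCP) lies at the very end of the fingers, on their centre line; the grasp point (between the pads) lies 19 mm behind it; z points along the fingers, y is the line along which they close (so a half turn about z gives the same grasp; the last joint's range is limited). The gripper opens to 94 mm and grips with 3 to 60 N. Pads are 16 mm wide; open, the fingers measure 119 mm over their backs; the gripper's body (75 mm by 177 mm) begins 78 mm behind the grasp point.
Start: joints at [-1.181, 0.3, 1.521, -0, 1.321, -0.067], TCP at [242.585, -493.601, 205.446] pointing down, gripper open.
Joint ranges: [-3.03, 3.03], [-0.79, 2.21], [0.23, 2.52], [-1.04, 4.18], [0, 3.07], [-2.55, 2.55]. Speed limits (rad/s): [2.22, 2.22, 2.57, 3.14, 3.14, 3.14].

INTERFACE

Orientations are given as [roll, pitch, yaw] about the fixed x, y, z axes, in that order (R = Rz(yaw) Ry(pitch) Rx(roll)).
In Python, from cell import manip, optics gives the robot as it stands.
- The arm moves only by the shell command python3 -m crank 'ROWS' [FORCE]. ROWS is JSON, a list of rows, each a list of 7 numbers: the opening in per cent of the stroke, from 0 (shut) to 100 (fully open), then the shift along the tool's x, y, z in mm, then the turn, a rotation vector about the tool's x, y, z in rad. A call has 1 to 10 rows; each row is the pose to reach, as a shift and turn from the pose commanded when the call began, along the tool's axes at that moment; what a row does not reach only later rows make up. A row lasts 1/10 s, in which the tool goes at most 50 mm and 8.59 degrees, less where a joint would pass 70% of its speed; a pose out of reach is approached as far as the arm can. A call with a gripper value outside its range is refused whole. The fingers move at their own pace and stop on an object; FORCE is the grip in N (left out, the last holds). Time passes only in rows, so rows that repeat a pose let the fingers close. It gives the time, the measured TCP pose, the force, the opening and the grip force at its end, in the units of the state.
- manip.read_state(): the state, without advancing time (a new reading comes with each control period).
- optics.camera(name): name is "scene" or "top"; returns (picture, depth): 480x640x3 uint8, red, green, blue; 480x640 float32, mm along the optical axis (not along the pixel's ray), 0 where there is no reading.
- optics.calibration(name): a dict with "camera_matrix" (3x3 intrinsics, pixels), "k1" (the pictures are not rectified: a ray, as slopes to the right and down, at radius r is drawn at 1 + k1 r^2 times it, then the intrinsics apply), "R" (3x3) and "t" (3): a world point X has camera coordinates R X + t. Camera axes: x right, y down, z forward; pixel columns grow to the right and rows downward; lengths in mm; the calibration is good to about 2 mm. A picture is of the moment at which its call begins. calibration takes no time and is no camera call.
- manip.sign_off(): hands the job in; it is judged then, once.
The state is a dict: "clock": time; "joints": joint angles; "qd": joint speeds; "effort": joint torques, N m; "eef_pos": TCP position; "eef_rot": TCP orientation; "wrist_force": force on the tool from outside, world axes, zero at the start; "moment": the same for the moment, N m; "finger_gap": finger opening in mm; "finger_force": force on a finger pad.
Only numpy, scipy, OpenCV 4.12 (cv2) and the standard library are available. Lean on these libraries where they do the work, as an engineer would, in place of code of your own. Each camera call takes 0.05 s, during which the arm holds its last target. There are 200 camera calls.

## Working session

There is one attempt and no reset: what is moved stays moved. The work goes in short steps, Python scripts to look and compute and a shell command to move; the robot and the scene stay as the last step left them, time stands still between calls to the robot, and variables do not carry over. Pictures are saved under pics/ and viewed, at most 13 in all, crops included, and the job is handed in when it is done.

```bash
mkdir -p pics; ls; python3 - <<'E'
from cell import manip, optics
import cv2,numpy as np
s=manip.read_state();print({k:np.round(v,3).tolist() for k,v in s.items()})
for n in("top","scene"):
    p,d=optics.camera(n);np.savez(f"pics/{n}0.npz",p=p,d=d);cv2.imwrite(f"pics/{n}0.png",p[:,:,::-1])
    c=optics.calibration(n);print(n,c)
E
```

```text
pics
{'clock': 0.0, 'joints': [-1.181, 0.3, 1.522, -0.0, 1.321, -0.067], 'qd': [0.001, -0.0, 0.0, 0.001, 0.001, 0.0], 'effort': [0.001, -53.181, -35.274, 0.071, 0.024, -0.0], 'eef_pos': [242.494, -493.371, 204.9], 'eef_rot': [-3.14, -0.0, 0.457], 'wrist_force': [-0.114, 0.458, 0.019], 'moment': [-0.016, -0.021, 0.008], 'finger_force': 0.0, 'finger_gap': 93.702}
top {'camera_matrix': array([[471.11237141,   0.        , 320.82367315],
       [  0.        , 471.11237141, 235.72389855],
       [  0.        ,   0.        ,   1.        ]]), 'k1': -0.0418367474491637, 'R': array([[-0.01354929, -0.99988101,  0.0073742 ],
       [-0.98614551,  0.01214304, -0.16543756],
       [ 0.16532833, -0.0095136 , -0.9861927 ]]), 't': array([107.98736914, 551.78156528, 940.28142058])}
scene {'camera_matrix': array([[597.02248936,   0.        , 309.40692297],
       [  0.        , 597.02248936, 239.61303049],
       [  0.        ,   0.        ,   1.        ]]), 'k1': -0.11857936923012247, 'R': array([[-0.52553755, -0.85042735, -0.02415782],
       [-0.36784327,  0.25273631, -0.89488306],
       [ 0.76713858, -0.46140836, -0.4456464 ]]), 't': array([390.40979339, 243.86219396, 688.18268666])}
```

View pics/top0.png

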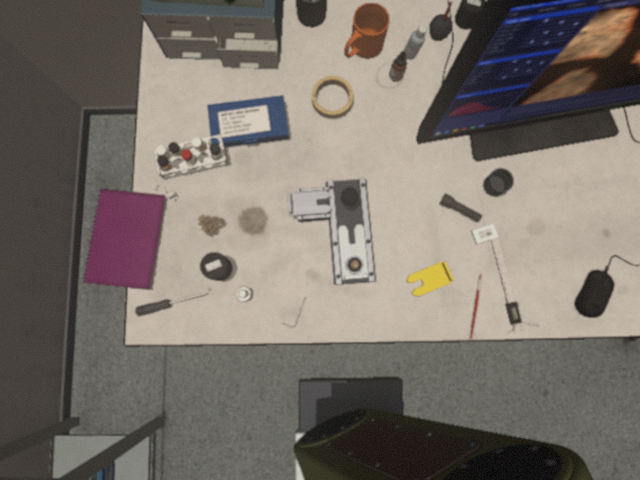

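View pics/scene0.png

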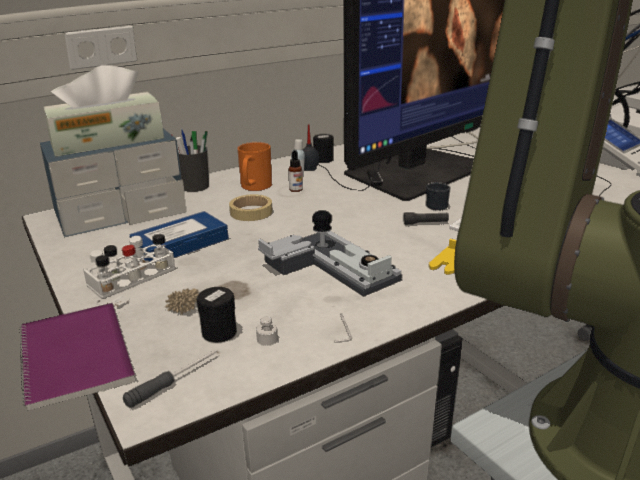

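The top view shows the fixture around (350,232): the knob at (349,196), the potted section at (354,265), and the ledge with the steel keeper at (310,203). There are two keeper candidates: the steel plate on the ledge (310,203) and the yellow plate on the desk (430,279). The steel one fits, since it is steel and sits between the lips of the side ledge. I'll confirm that in an enlarged crop.

```bash
cat > h.py <<'E'
import numpy as np,cv2
from cell import manip,optics
def ray(n,uv):
    c=optics.calibration(n);K=c["camera_matrix"]
    uv=np.atleast_2d(np.array(uv,float)).reshape(-1,1,2)
    x=cv2.undistortPoints(uv,K,np.array([c["k1"],0,0,0.])).reshape(-1,2)
    d=np.c_[x,np.ones(len(x))]@c["R"];o=-c["R"].T@c["t"]
    return o,d
def onplane(n,uv,z):
    o,d=ray(n,uv);z=np.asarray(z,float)
    return o+d*((z-o[2])/d[:,2])[:,None]
def proj(n,X):
    c=optics.calibration(n)
    r,_=cv2.Rodrigues(c["R"]);return cv2.projectPoints(np.atleast_2d(np.array(X,float)),r,c["t"],c["camera_matrix"],np.array([c["k1"],0,0,0.]))[0].reshape(-1,2)
E
python3 - <<'E'
import numpy as np,cv2
t=np.load("pics/top0.npz")["p"][:,:,::-1];s=np.load("pics/scene0.npz")["p"][:,:,::-1]
a=cv2.resize(t[170:290,280:390],None,fx=5,fy=5,interpolation=cv2.INTER_CUBIC)
b=cv2.resize(s[200:300,250:410],None,fx=5,fy=5,interpolation=cv2.INTER_CUBIC)
a=cv2.convertScaleAbs(a,alpha=1.2);cv2.imwrite("pics/ca.png",a);cv2.imwrite("pics/cb.png",b)
E
```

```text
(no output)
```

View pics/ca.png

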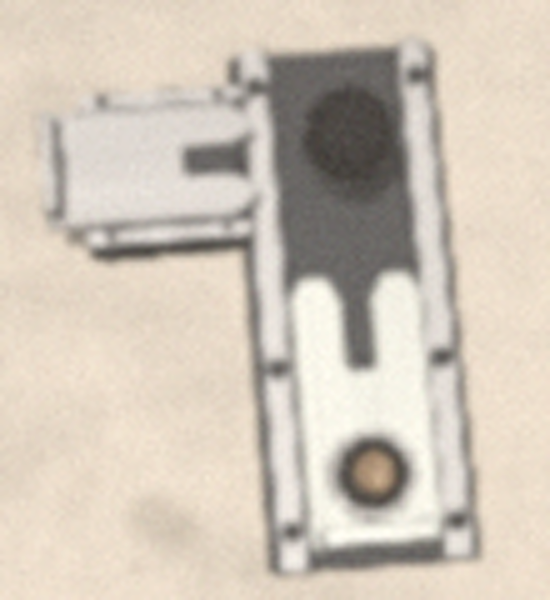

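View pics/cb.png

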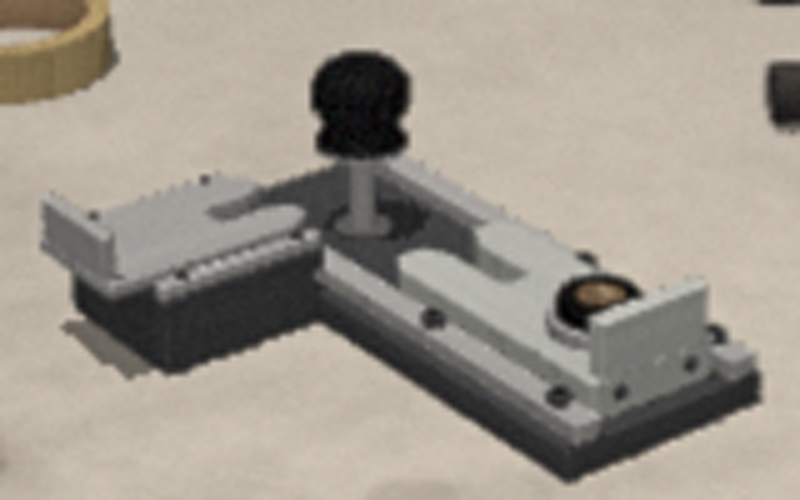

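The crops confirm the steel keeper on the ledge: slot towards the spindle, grey, tab at crop ca (55,170). The knob is raised, and the sledge's push plate is at the near end (crop cb (650,330)).

```bash
python3 - <<'E'
from h import *
T=lambda a:np.array(a,float)/5+[280,170]-.4
S=lambda a:np.array(a,float)/5+[250,200]-.4
np.set_printoptions(precision=1,suppress=True)
for n in("top","scene"):print(n,ray(n,[[300,200]])[0])
m=onplane("top",T([[258,85],[417,74],[278,369],[442,355],[292,531],[457,520]]),[23]*6);print("bolts",m)
mid=(m[::2]+m[1::2])/2;d=mid[0]-mid[2];print("mid",mid,"yaw",np.arctan2(d[1],d[0]))
d=m[0]-m[4];e=m[1]-m[5];print(np.arctan2(d[1],d[0]),np.arctan2(e[1],e[0]))
print("near rail ends",onplane("top",T([[277,572],[310,570],[446,558],[478,556]]),[22]*4))
print("scene near rail/base corner(z0)",onplane("scene",S([[570,480],[760,398]]),[0]*2))
print("scene rail near end z22",onplane("scene",S([[572,438],[604,425],[758,357]]),[22]*3))
print("spindle base",onplane("scene",S([[361,232]]),[14]))
print("knob top: scene",onplane("scene",S([[361,58]]),[86]),"top",onplane("top",T([[348,130]]),[80]))
print("sledge plate top edge scene",onplane("scene",S([[592,332],[708,280]]),[52]*2))
print("sledge plate top view rear edge",onplane("top",T([[322,545],[440,537]]),[52]*2))
print("sledge seat",onplane("top",T([[360,367]]),[30]), "section",onplane("top",T([[375,473]]),[43]),"fork tips",onplane("top",T([[315,275],[397,270]]),[30]*2))
print("keeper seat",onplane("top",T([[184,158]]),[39.5]))
print("tab top edges top view",onplane("top",T([[45,117],[62,117],[47,222],[65,222]]),[57.5]*4))
print("tab scene",onplane("scene",S([[43,195],[112,240]]),[57.5]*2))
# depth based knob top
t=np.load("pics/top0.npz")["d"];print("depth knob",t[190:202:3,344:355:3])
# dark blob of knob
p=np.load("pics/top0.npz")["p"].max(2)[170:225,330:370];
for th in(45,55,65):
  q=(p<th).astype(np.uint8);n,l,s,c=cv2.connectedComponentsWithStats(q);print(th,s[1:][s[1:,4]>30],c[1:][s[1:,4]>30]+[330,170])
E
```

```text
top [ 390.1  110.2 1017.8]
scene [-233.1  587.9  534.3]
bolts [[665.2  76.5  23. ]
 [669.4   7.   23. ]
 [539.9  70.1  23. ]
 [545.1  -0.2  23. ]
 [470.6  65.5  23. ]
 [474.4  -4.4  23. ]]
mid [[667.3  41.7  23. ]
 [542.5  35.   23. ]
 [472.5  30.5  23. ]] yaw 0.057458221422607834
0.056561926711715754 0.05835220253408666
near rail ends [[453.5  72.1  22. ]
 [454.2  58.2  22. ]
 [458.4   0.6  22. ]
 [459.1 -13.   22. ]]
scene near rail/base corner(z0) [[454.8  70.6   0. ]
 [461.2 -17.2   0. ]]
scene rail near end z22 [[447.3  75.8  22. ]
 [448.1  62.   22. ]
 [454.8  -9.7  22. ]]
spindle base [[625.9  44.   14. ]]
knob top: scene [[626.6  42.3  86. ]] top [[630.   41.9  80. ]]
sledge plate top edge scene [[458.6  59.9  52. ]
 [465.6   5.2  52. ]]
sledge plate top view rear edge [[462.4  54.6  52. ]
 [465.    6.1  52. ]]
sledge seat [[539.3  35.6  30. ]] section [[492.7  31.4  43. ]] fork tips [[579.3  53.9  30. ]
 [581.   18.7  30. ]]
keeper seat [[628.9 109.2  39.5]]
tab top edges top view [[642.9 167.4  57.5]
 [642.8 160.2  57.5]
 [597.8 166.6  57.5]
 [597.7 159.1  57.5]]
tab scene [[643.8 168.5  57.5]
 [598.3 164.8  57.5]]
depth knob [[966.8 961.8 965.2 966.1]
 [965.  961.4 962.1 963.3]
 [966.3 961.9 958.9 965.1]
 [962.5 964.6 964.2 962.9]]
45 [] []
55 [] []
65 [[ 11  18  17  19 168]] [[349.2 197.8]]
```

```bash
cat >> h.py <<'E'
from scipy.spatial.transform import Rotation as Ro
def go(X,yaw=None):
    s=manip.read_state();R=Ro.from_euler("xyz",s["eef_rot"])
    print("t",s["clock"],"pos",np.round(s["eef_pos"],1),"rot",np.round(s["eef_rot"],3),"F",np.round(s["wrist_force"],1),"gap",s["finger_gap"])
    print("shift",np.round(R.inv().apply(np.array(X,float)-s["eef_pos"]),1))
    if yaw is not None: print("turn",np.round((R.inv()*Ro.from_euler("xyz",[np.pi,0,yaw])).as_rotvec(),3))
E
python3 -c "
from h import *
go([438,29,120],.057)
S=np.array([630.,40]);u=np.array([np.cos(.057),np.sin(.057)]);print('mouth',S-176*u)"
```

```text
t 0.1 pos [ 242.5 -493.4  204.9] rot [-3.141 -0.     0.457] F [ 0.4  0.2 -0.1] gap 94.16984711900623
shift [ 405.9 -382.5   85.4]
turn [-0.001  0.     0.4  ]
mouth [454.2858346   29.97343145]
```

```bash
python3 -m crank '[[0,406,-382,40,0,0,0.4],[0,406,-382,40,0,0,0.4],[0,406,-382,40,0,0,0.4],[0,406,-382,40,0,0,0.4],[0,406,-382,40,0,0,0.4],[0,406,-382,40,0,0,0.4],[0,406,-382,40,0,0,0.4],[0,406,-382,40,0,0,0.4],[0,406,-382,40,0,0,0.4],[0,406,-382,40,0,0,0.4]]' 20; python3 -c "
from h import *
go([438,29.5,120],.057)"
```

```text
clock: 1.1
eef_pos: [417.6, -25.6, 169.7]
eef_rot: [3.142, -0.0, 0.057]
wrist_force: [1.4, -0.6, 0.4]
finger_gap: 17.3
finger_force: 0.0
t 1.1 pos [417.6 -25.6 169.7] rot [ 3.142 -0.     0.057] F [ 1.4 -0.6  0.4] gap 17.318219100584983
shift [ 23.5 -53.9  49.7]
turn [ 0. -0. -0.]
```

```bash
python3 -m crank '[[0,23,-54,50,0,0,0],[0,23,-54,50,0,0,0],[0,23,-54,50,0,0,0],[0,23,-54,100,0,0,0],[0,23,-54,120,0,0,0],[0,23,-54,120,0,0,0],[0,23,-54,120,0,0,0]]'; python3 - <<'E'
from h import *
go([438,29.5,34],.057)
p,d=optics.camera("scene");b=cv2.resize(p[180:300,250:410,::-1],None,fx=5,fy=5,interpolation=cv2.INTER_CUBIC);cv2.imwrite("pics/s1.png",b)
E
```

```text
clock: 1.8
eef_pos: [437.8, 26.9, 50.9]
eef_rot: [3.141, -0.001, 0.056]
wrist_force: [0.5, 0.6, 0.7]
finger_gap: 0.3
finger_force: 0.0
t 1.8 pos [437.8  26.9  50.9] rot [ 3.141e+00 -1.000e-03  5.600e-02] F [0.5 0.6 0.7] gap 0.27708622229284186
shift [ 0.3 -2.6 16.9]
turn [ 0.    -0.001 -0.001]
```

View pics/s1.png

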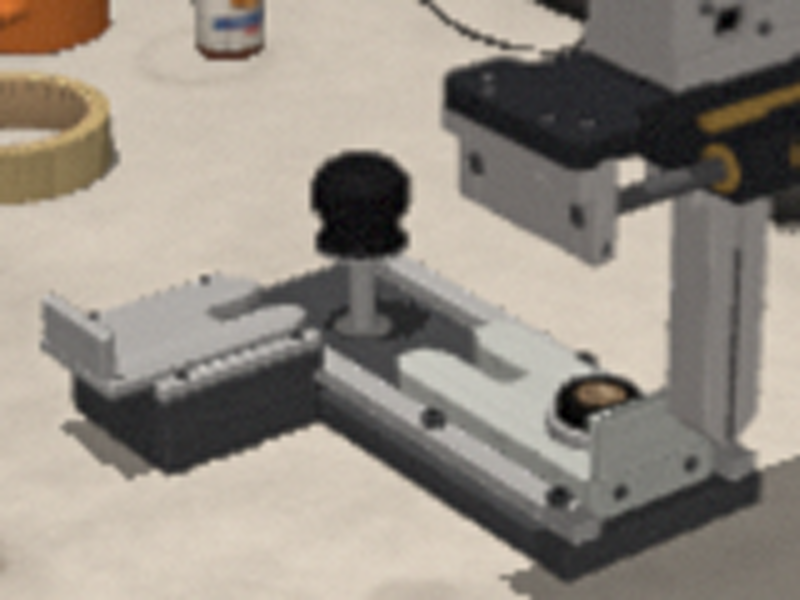

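```bash
python3 - <<'E'
from h import *
P=lambda X:print(((proj("scene",X)-[250,180])*5).round())
c=np.array([437.8,26.9,50.9])
P([c+[a,b,0] for a in(-8,8) for b in(-12.5,12.5)])
P([[463.5,30,52],[463.5,30,42]])
E
```

```text
[[752. 430.]
 [693. 451.]
 [721. 411.]
 [663. 431.]]
[[652. 400.]
 [651. 426.]]
```

```bash
python3 - <<'E'
from h import *
p,d=optics.camera("scene")
np.set_printoptions(linewidth=200,suppress=True,precision=0)
print(d[250:276:2,366:406:2].round())
# points in the finger/plate region, in world
c=optics.calibration("scene")
for v in (252,258,262,266):
  for u in range(366,406,4):
    z=d[v,u]; o,r=ray("scene",[[u,v]]); print((u,v),(o+r[0]*z).round() if z else None,end=' ')
  print()
E
python3 -c "
import cv2,sys;sys.path.insert(0,'.')
from h import *
p,d=optics.camera('scene');t,_=optics.camera('top')
a=cv2.resize(p[235:285,350:420,::-1],(560,400),interpolation=cv2.INTER_CUBIC);cv2.imwrite('pics/s2.png',cv2.convertScaleAbs(a,alpha=1.4))"
```

```text
[[1097. 1158. 1153. 1153. 1153. 1155. 1150. 1151. 1153.  973.  969.  965.  961.  961.  965.  969.  970.  971. 1149. 1148.]
 [1081. 1089. 1144. 1146. 1147. 1145. 1144. 1145. 1141.  974.  970.  967.  961.  962.  966.  968.  973.  975. 1139. 1151.]
 [1072. 1078. 1075. 1091. 1141. 1134. 1134. 1138. 1137.  976.  974.  973.  965.  963.  966.  971.  972.  978. 1136. 1136.]
 [1039. 1039. 1038. 1041. 1039. 1041. 1126. 1128. 1130.  978.  974.  973.  964.  968.  970.  973.  974.  974. 1128. 1128.]
 [1037. 1033. 1035. 1035. 1034. 1034. 1076. 1012. 1016.  979.  978.  971.  963.  968.  970.  973.  975.  982. 1120. 1121.]
 [1025. 1029. 1027. 1025. 1029. 1009. 1008. 1006. 1009.  981.  977.  971.  969.  969.  971.  976.  978.  981. 1114. 1116.]
 [1019. 1022. 1003. 1001. 1002. 1001. 1002. 1006. 1010.  986.  972.  975.  972.  968.  973.  980.  978.  981. 1105. 1105.]
 [1027.  998.  999.  998.  999. 1004. 1006. 1011. 1011. 1017. 1021.  972.  974.  973.  975.  981.  978. 1098. 1096. 1101.]
 [1023. 1000.  996.  999. 1001. 1002. 1007. 1011. 1010. 1014. 1014. 1019.  985.  976.  979.  982.  983. 1094. 1092. 
[... 922 characters left out ...]
386, 258) [440.  37.  68.] (390, 258) [426.  40.  75.] (394, 258) [427.  31.  72.] (398, 258) [428.  22.  69.] (402, 258) [522. -68.   0.] 
(366, 262) [484.  45.  43.] (370, 262) [469.  48.  51.] (374, 262) [465.  43.  51.] (378, 262) [461.  37.  51.] (382, 262) [463.  27.  47.] (386, 262) [433.  42.  66.] (390, 262) [430.  37.  66.] (394, 262) [428.  30.  64.] (398, 262) [427.  22.  62.] (402, 262) [509. -58.   0.] 
(366, 266) [484.  45.  36.] (370, 266) [461.  54.  49.] (374, 266) [462.  45.  46.] (378, 266) [462.  36.  43.] (382, 266) [461.  28.  41.] (386, 266) [460.  20.  39.] (390, 266) [436.  31.  53.] (394, 266) [429.  29.  56.] (398, 266) [428.  21.  54.] (402, 266) [498. -48.   0.]
```

View pics/s2.png

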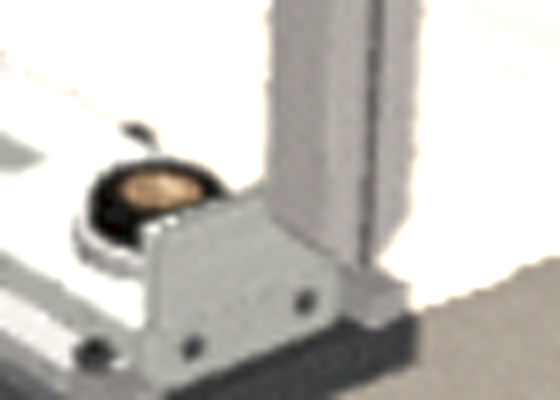

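The finger stands clear behind the push plate: plate rear face at x≈462, finger at x≈430–446. I'll lower it and push.

```bash
python3 -m crank '[[0,0,-3,17,0,0,0],[0,0,-3,17,0,0,0],[0,10,-3,17,0,0,0],[0,20,-3,17,0,0,0],[0,30,-3,17,0,0,0],[0,40,-3,17,0,0,0],[0,50,-3,17,0,0,0],[0,60,-3,17,0,0,0],[0,70,-3,17,0,0,0],[0,78,-3,17,0,0,0]]'; python3 -c "
from h import *
go([541,35,34],.057)"
```

```text
clock: 3.0
eef_pos: [515.8, 34.9, 33.3]
eef_rot: [3.142, 0.001, 0.057]
wrist_force: [-9.2, -0.3, 8.1]
finger_gap: 0.2
finger_force: 4.5
t 3.0 pos [515.8  34.9  33.3] rot [3.142e+00 1.000e-03 5.700e-02] F [-9.2 -0.3  8.1] gap 0.2380525783069394
shift [25.2  1.3 -0.7]
turn [ 0.     0.001 -0.   ]
```

```bash
python3 -m crank '[[0,6,0,0,0,0,0],[0,11,0,0,0,0,0],[0,16,0,0,0,0,0],[0,19,0,0,0,0,0],[0,21,0,0,0,0,0],[0,22,0,0,0,0,0]]';python3 -m crank '[[0,1.5,0,0,0,0,0],[0,3,0,0,0,0,0],[0,3,0,0,0,0,0]]'
```

```text
clock: 3.6
eef_pos: [537.4, 36.1, 33.3]
eef_rot: [3.142, 0.001, 0.057]
wrist_force: [-7.7, -0.4, 7.1]
finger_gap: 0.3
finger_force: 3.9
clock: 3.9
eef_pos: [540.5, 36.3, 33.3]
eef_rot: [3.142, 0.0, 0.057]
wrist_force: [-3.8, 0.1, 4.1]
finger_gap: 0.5
finger_force: 2.3
```

```bash
python3 -m crank '[[0,1.5,0,0,0,0,0],[0,3,0,0,0,0,0],[0,3,0,0,0,0,0]]';python3 -m crank '[[0,1.5,0,0,0,0,0],[0,3,0,0,0,0,0],[0,3,0,0,0,0,0]]'
```

```text
clock: 4.2
eef_pos: [542.4, 36.4, 33.3]
eef_rot: [-3.142, 0.003, 0.057]
wrist_force: [-15.0, -0.9, 11.4]
finger_gap: 0.4
finger_force: 7.4
clock: 4.5
eef_pos: [542.6, 36.4, 33.3]
eef_rot: [-3.142, 0.011, 0.057]
wrist_force: [-37.7, -3.1, 30.2]
finger_gap: 0.8
finger_force: 19.2
```

```bash
python3 -m crank '[[0,-20,0,0,0,0,0],[0,-25,0,0,0,0,0],[0,-25,0,-50,0,0,0],[0,-25,0,-90,0,0,0],[0,-25,0,-100,0,0,0],[0,-25,0,-100,0,0,0]]'; python3 - <<'E'
from h import *
print(onplane("top",[[268,220],[253,220],[231,266]],[20,20,68]))
go([621,193,43],.057)
o=[]
for n,(a,b) in {"top":((170,280),(290,280)),"scene":((200,250),(290,250))}.items():
    p,d=optics.camera(n);b=p[a[0] if 0 else (170 if n=="top" else 200):(290 if n=="top" else 300),(280 if n=="top" else 250):(390 if n=="top" else 410),::-1]
    o.append(cv2.resize(b,(400,440)))
cv2.imwrite("pics/s3.png",np.hstack(o))
E
```

```text
clock: 5.1
eef_pos: [522.4, 35.3, 134.4]
eef_rot: [3.141, -0.004, 0.057]
wrist_force: [-0.3, 0.3, -0.1]
finger_gap: 0.6
finger_force: 0.0
[[593.24221921 214.17438198  20.        ]
 [593.64478786 246.57473641  20.        ]
 [489.50826492 283.60548652  68.        ]]
t 5.1 pos [522.4  35.3 134.4] rot [ 3.141 -0.004  0.057] F [-0.3  0.3 -0.1] gap 0.6409233810580276
shift [ 107.  -151.9   91.8]
turn [ 0.    -0.004 -0.   ]
```

View pics/s3.png

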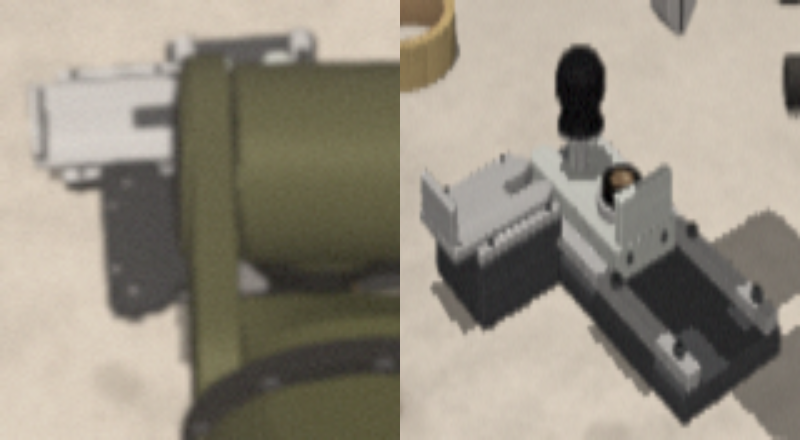

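The scene half (right) shows the sledge home round the spindle and the keeper still on its ledge. The left half is mostly the arm, over the fixture. Next is the keeper.

```bash
python3 -m crank '[[0,50,-75,0,0,0.0,0],[0,107,-150,0,0,0,0],[0,107,-150,0,0,0,0],[0,107,-150,0,0,0,0],[0,107,-150,0,0,0,0],[0,107,-150,40,0,0,0],[0,107,-150,70,0,0,0],[0,107,-150,70,0,0,0]]'; python3 - <<'E'
from h import *
go([621,191,43],.057)
p,d=optics.camera("scene");
cv2.imwrite("pics/s4.png",cv2.resize(p[180:290,240:360,::-1],(600,550),interpolation=cv2.INTER_CUBIC))
E
```

```text
clock: 6.0
eef_pos: [616.4, 189.9, 56.9]
eef_rot: [3.14, 0.009, 0.056]
wrist_force: [-0.5, 0.1, 0.1]
finger_gap: 0.4
finger_force: 0.0
t 6.0 pos [616.4 189.9  56.9] rot [3.14  0.009 0.056] F [-0.5  0.1  0.1] gap 0.3970148293024808
shift [ 4.7 -0.9 13.8]
turn [ 0.002  0.009 -0.001]
```

View pics/s4.png

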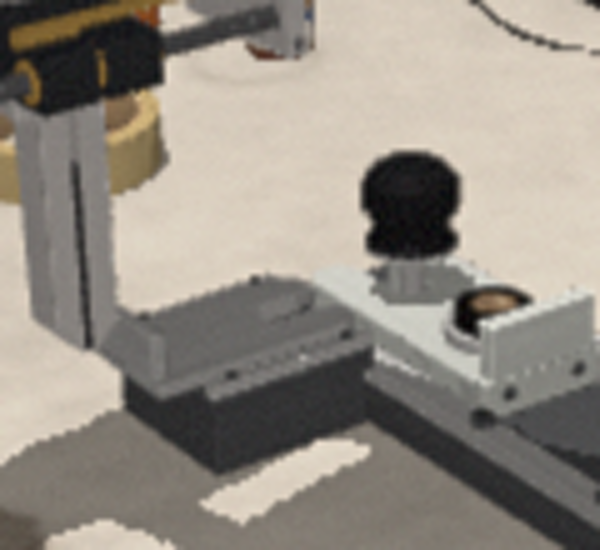

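The finger stands just outboard of the keeper tab, with the tip at crop (85,345) and the tab at (135,355). I'll lower it and push.

```bash
python3 -m crank '[[0,5,0,14,0,0.009,0],[0,5,0,14,0,0.009,0],[0,5,8,14,0,0.009,0],[0,5,16,14,0,0.009,0],[0,5,24,14,0,0.009,0],[0,5,32,14,0,0.009,0],[0,5,40,14,0,0.009,0],[0,5,48,14,0,0.009,0],[0,5,54,14,0,0.009,0],[0,5,58,14,0,0.009,0]]';python3 -c "
from h import *
go([626,117.5,43],.057)"
```

```text
clock: 7.05
eef_pos: [627.7, 132.8, 48.8]
eef_rot: [-3.142, -0.009, 0.056]
wrist_force: [0.5, 2.0, 2.5]
finger_gap: 0.6
finger_force: 1.7
t 7.05 pos [627.7 132.8  48.8] rot [-3.142 -0.009  0.056] F [0.5 2.  2.5] gap 0.601761259138339
shift [-2.6 15.2  5.7]
turn [-0.    -0.009 -0.001]
```

```bash
python3 -m crank '[[0,-2,3,3,0,-0.005,0],[0,-2,6,4,0,-0.005,0],[0,-2,9,4,0,-0.005,0],[0,-2,11,4,0,-0.005,0],[0,-2,12,4,0,-0.005,0]]';python3 -m crank '[[0,0,1.5,0,0,0,0],[0,0,3,0,0,0,0],[0,0,3,0,0,0,0]]';python3 -m crank '[[0,0,1.5,0,0,0,0],[0,0,3,0,0,0,0],[0,0,3,0,0,0,0]]'
```

```text
clock: 7.55
eef_pos: [627.6, 122.9, 46.7]
eef_rot: [-3.139, -0.008, 0.057]
wrist_force: [-0.5, 12.4, 14.9]
finger_gap: 0.4
finger_force: 9.4
clock: 7.85
eef_pos: [627.7, 119.8, 46.7]
eef_rot: [-3.14, -0.008, 0.057]
wrist_force: [0.2, 10.5, 14.8]
finger_gap: 0.6
finger_force: 9.0
clock: 8.15
eef_pos: [627.9, 116.9, 46.7]
eef_rot: [-3.14, -0.008, 0.057]
wrist_force: [0.1, 10.7, 15.8]
finger_gap: 0.4
finger_force: 9.1
```

```bash
python3 -m crank '[[0,0,1.5,0,0,0,0],[0,0,3,0,0,0,0],[0,0,3,0,0,0,0]]';python3 - <<'E'
from h import *
p,d=optics.camera("scene");q,_=optics.camera("top")
cv2.imwrite("pics/s5.png",cv2.resize(p[200:280,270:390,::-1],(780,520),interpolation=cv2.INTER_CUBIC))
E
```

```text
clock: 8.45
eef_pos: [627.9, 115.4, 46.8]
eef_rot: [-3.137, -0.008, 0.058]
wrist_force: [-0.5, 20.6, 14.7]
finger_gap: 0.7
finger_force: 12.4
```

View pics/s5.png

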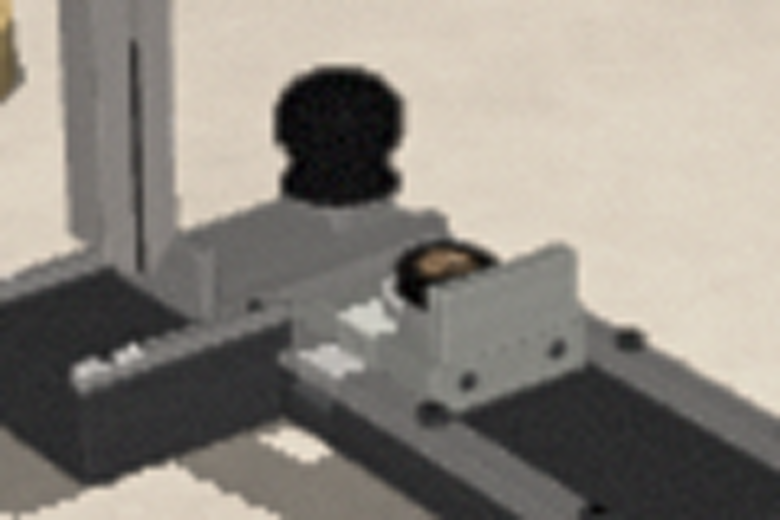

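The keeper's tab (crop (190,270)) is across the ledge and the plate lies under the knob round the spindle. Force is rising, so one more nudge to confirm it is home.

```bash
python3 -m crank '[[0,0,1,0,0,0,0],[0,0,2,0,0,0,0],[0,0,2,0,0,0,0]]'; python3 -m crank '[[0,0,-3,0,0,0,0],[0,0,-10,0,0,0,0],[0,0,-25,0,0,0,0],[0,0,-25,-40,0,0,0],[0,0,-25,-85,0,0,0],[0,0,-25,-85,0,0,0],[0,0,-25,-85,0,0,0]]';python3 - <<'E'
from h import *
go([630,39.5,95],.057)
p,d=optics.camera("scene");q,e=optics.camera("top")
cv2.imwrite("pics/s6.png",np.hstack([cv2.resize(p[200:280,270:390,::-1],(450,300),interpolation=cv2.INTER_CUBIC),cv2.resize(q[170:270,290:390,::-1],(300,300),interpolation=cv2.INTER_CUBIC)]))
# depth points on keeper top
for u,v in[(313,243),(325,243),(335,240),(305,245)]:
  z=np.median(d[v-1:v+2,u-1:u+2]);o,r=ray("scene",[[u,v]]);print((u,v),(o+r[0]*z).round(1))
for v in range(210,232,3):
  z=np.median(d[v,319:324]);o,r=ray("scene",[[321,v]]);print(v,(o+r[0]*z).round(1))
E
```

```text
clock: 8.85
eef_pos: [628.0, 115.0, 46.9]
eef_rot: [-3.135, -0.009, 0.058]
wrist_force: [-0.5, 30.1, 15.4]
finger_gap: 0.8
finger_force: 15.9
clock: 9.55
eef_pos: [625.2, 135.8, 129.9]
eef_rot: [3.141, -0.005, 0.057]
wrist_force: [-0.2, 0.3, 0.3]
finger_gap: 0.5
finger_force: 0.0
t 9.55 pos [625.2 135.8 129.9] rot [ 3.141 -0.005  0.057] F [-0.2  0.3  0.3] gap 0.4887175646421959
shift [-0.9 96.4 34.9]
turn [ 0.    -0.005  0.   ]
(313, 243) [605.5  76.   38.1]
(325, 243) [603.5  51.   31.8]
(335, 240) [585.1  40.9  42.8]
(305, 245) [608.2  91.7  37.4]
210 [641.2  34.8  81.3]
213 [629.2  42.5  81.4]
216 [620.5  48.1  79.9]
219 [617.8  49.9  75.3]
222 [616.3  51.   70. ]
225 [618.3  49.8  62.8]
228 [621.3  48.   55. ]
231 [617.5  50.5  50.9]
```

View pics/s6.png

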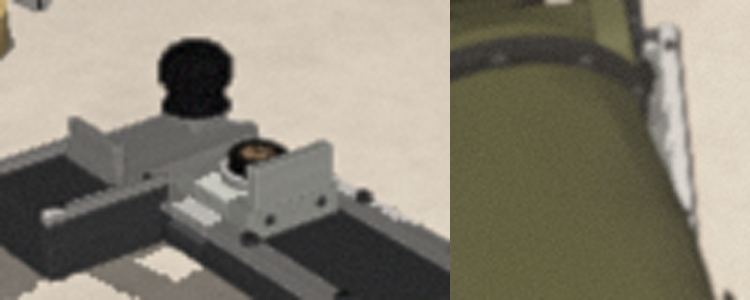

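Keeper lies flat (top at z≈38) and home, with the knob still raised. Now over the knob.

```bash
python3 -m crank '[[0,-1,45,0,0,-0.005,0],[0,-1,96,0,0,-0.005,0],[0,-1,96,10,0,-0.005,0],[0,-1,96,33,0,-0.005,0],[0,-1,96,33,0,-0.005,0],[0,-1,96,33,0,-0.005,0],[0,-1,96,33,0,-0.005,0]]';python3 -c "
from h import *
go([630.5,40,75],.057)"
```

```text
clock: 10.35
eef_pos: [630.0, 39.9, 97.3]
eef_rot: [3.142, 0.0, 0.057]
wrist_force: [0.9, -0.3, 0.3]
finger_gap: 0.4
finger_force: 0.0
t 10.35 pos [630.   39.9  97.3] rot [3.142 0.    0.057] F [ 0.9 -0.3  0.3] gap 0.4192247707323817
shift [ 0.5 -0.1 22.3]
turn [0. 0. 0.]
```

```bash
python3 -m crank '[[0,0,0,6,0,0,0],[0,0,0,11,0,0,0],[0,0,0,14,0,0,0],[0,0,0,17,0,0,0],[0,0,0,20,0,0,0],[0,0,0,22,0,0,0],[0,0,0,22,0,0,0]]';python3 -m crank '[[0,0,0,1,0,0,0],[0,0,0,2,0,0,0],[0,0,0,2,0,0,0]]'
```

```text
clock: 11.05
eef_pos: [629.7, 39.5, 74.4]
eef_rot: [-3.142, 0.001, 0.057]
wrist_force: [0.9, 0.5, 0.3]
finger_gap: 0.4
finger_force: 0.0
clock: 11.35
eef_pos: [629.9, 39.4, 72.7]
eef_rot: [3.142, 0.001, 0.057]
wrist_force: [0.7, 0.5, 1.2]
finger_gap: 0.4
finger_force: 0.5
```

```bash
python3 -m crank '[[0,0,0,1,0,0,0],[0,0,0,1,0,0,0]]';python3 -m crank '[[0,0,0,1,0,0,0],[0,0,0,1,0,0,0]]';python3 -m crank '[[0,0,0,1,0,0,0],[0,0,0,1,0,0,0]]'
```

```text
clock: 11.55
eef_pos: [629.9, 39.4, 72.3]
eef_rot: [3.141, 0.0, 0.057]
wrist_force: [-2.1, -0.6, 6.7]
finger_gap: 0.6
finger_force: 3.1
clock: 11.75
eef_pos: [630.1, 39.4, 72.2]
eef_rot: [3.141, -0.0, 0.057]
wrist_force: [-7.2, -0.3, 15.3]
finger_gap: 0.5
finger_force: 7.2
clock: 11.95
eef_pos: [630.1, 39.4, 72.1]
eef_rot: [3.141, -0.001, 0.057]
wrist_force: [-10.0, -0.6, 23.3]
finger_gap: 0.3
finger_force: 11.2
```

Tight: the top stopped at z≈72 with force rising. Retract straight up, then check.

```bash
python3 -m crank '[[0,0,0,-10,0,0,0],[0,0,0,-40,0,0,0],[0,0,0,-90,0,0,0],[0,-60,60,-100,0,0,0],[0,-110,120,-100,0,0,0],[0,-110,120,-100,0,0,0],[0,-110,120,-100,0,0,0],[0,-110,120,-100,0,0,0]]';python3 - <<'E'
from h import *
p,d=optics.camera("scene")
cv2.imwrite("pics/s7.png",cv2.resize(p[195:295,250:400,::-1],(780,520),interpolation=cv2.INTER_CUBIC))
E
```

```text
clock: 12.75
eef_pos: [526.4, -87.9, 170.4]
eef_rot: [3.141, 0.0, 0.054]
wrist_force: [0.1, 0.8, -0.6]
finger_gap: 0.3
finger_force: 0.0
```

View pics/s7.png

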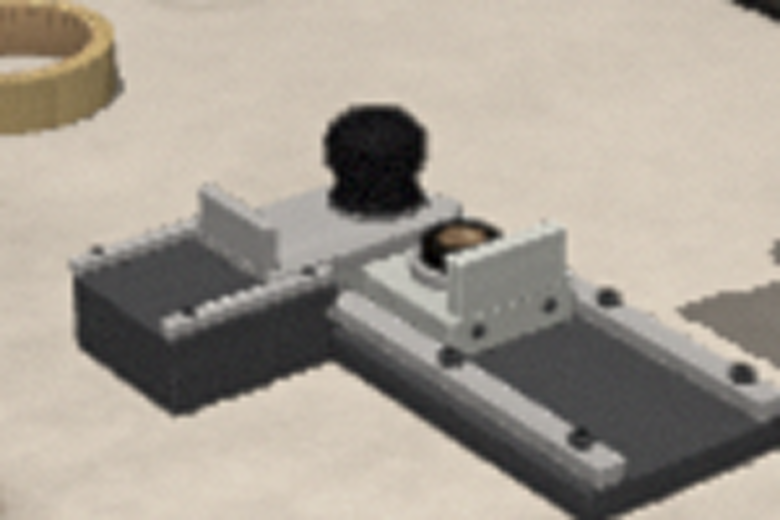

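The knob (375,160) sits tight on the flat keeper, the sledge is home, and the robot is clear.

```bash
python3 -c "
from cell import manip
print(manip.sign_off())"
```

```text
the job is handed in; nothing more can be done
None
```

I handed the job in at about 13 s with the sledge home, the keeper flat round the spindle and the knob pressed tight on it. The final picture and contact forces agree, but the sign-off returned no verdict.

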